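# Set the drag brake of a bench cable reel

### The arm

A 6-joint arm with a two-finger parallel gripper is mounted at the origin on the work surface. World frame = base frame: x ahead of the robot, y to its left, z up, the work surface at z = 0. Lengths are in mm, angles in rad, forces in N, time in s.
With the tool pointing down it reaches from about 225 to 875 mm from the base axis. Payload 3.4 kg.
Tool frame: the origin (TCP) lies at the very end of the fingers, on their centre line; the grasp point (between the pads) lies 19 mm behind it; z points along the fingers, x is the direction in which the jaws open and shut, and the axes are right-handed (so a half turn about z gives the same grasp; the last joint's range is limited). The gripper opens to 85 mm and grips with 20 to 120 N. Pads are 22 mm wide; open, the fingers measure 114 mm over their backs; the gripper's body (76 mm by 85 mm) begins 54 mm behind the grasp point. The pads swing forward as they close: fully open they stand 13 mm farther back than shut.
Start: joints at [1.069, 0.276, 1.505, -0, 1.361, -0.121], TCP at [213.727, 533.842, 199.228] pointing down, gripper open.
Joint ranges: [-2.89, 2.89], [-0.75, 2.08], [0.22, 2.7], [-1.18, 4.32], [0.11, 2.71], [-2.7, 2.7]. Speed limits (rad/s): [2.57, 2.57, 3.14, 3.14, 3.14, 3.14].

### API

Orientations are given as a unit quaternion [x, y, z, w].
In Python, from workcell import r, eyes gives the robot as it stands.
- The arm moves only by the tool drive_tool, never from a script. Its argument "rows" is one flat list of numbers, 5 for each row, row after row: the closure in counts, from 0 (fully open) to 255 (shut), then the shift along the tool's x, y, z in m, then the turn about the tool's z in rad. In form: [claw, x, y, z, spin, claw, x, y, z, spin, ...]. A call has exactly 10 rows; each row shifts and turns the commanded pose from where the row before left it, along the tool's axes as they then stand; what a row does not reach is not made up. A row lasts 1/8 s, in which the tool goes at most 62.5 mm and 10.7 degrees, less where a joint would pass 70% of its speed; a pose out of reach is approached as far as the arm can. A call is refused whole if a number of a shift passes 0.0625 or a number of a turn 0.188, either way. A call with a gripper value outside its range is refused whole. The fingers move at their own pace and stop on an object; "grip_force" is the grip in N (left out, the last holds). Time passes only in rows, so rows that do not move let the fingers close, or fill a call up. It gives the time, the measured TCP pose, the force and the opening at its end, in the units of the state.
- r.observe(): the state, without advancing time (a new reading comes with each control period).
- eyes.read_camera(name): name is "side" or "top" or "wrist"; returns a dict with "img" (384x512x3 uint8, blue, green, red), "vertical_fov" (degrees; the focal length in pixels is half the picture's height over the tangent of half this angle, whatever the lens; pixels are square), "cx", "cy" (the principal point, pixels), "R" (3x3) and "t" (3): a world point X has camera coordinates R X + t. Camera axes: x right, y down, z forward; pixel columns grow to the right and rows downward; lengths in mm; the calibration is good to about 2 mm. The wrist camera is an equidistant fisheye: a pixel r from the principal point sees the ray r / f radians off the axis. A picture is of the moment at which its call begins. There is no depth.
- r.sign_off(): hands the job in, once; it reports no verdict.
The state is a dict: "t": time; "joints": joint angles; "qvel": joint speeds; "joint_torque": joint torques, N m; "tcp_pos": TCP position; "eef_rot": TCP orientation; "ft_force": force on the tool from outside, world axes, zero at the start; "torque": the same for the moment, N m; "finger_gap": finger opening in mm.
Only numpy, scipy, OpenCV 4.12 (cv2) and the standard library are available. Lean on these libraries where they do the work, as an engineer would, in place of code of your own. Each camera call takes 0.05 s, during which the arm holds its last target.

### The job

Set the brake of the empty cable reel: turn the knurled ring on top clockwise, seen from above, until you feel the brake pad press lightly on the drum, without forcing it on and crushing the pad. Then back the ring off by exactly three clicks, let go of it, and leave the other things on the bench alone.

Things in the scene. Friction and masses are not known exactly. Their poses are not given: they have to be found in the camera images.
- reel: Empty cable reel bolted to the bench: base 170 x 160 mm, two grey uprights, steel drum 116 mm across between yellow flanges 152 mm across (top 161 mm above the bench), grey bridge 44 x 136 mm over it (upper face 186 mm up). Origin on the bench below the ring's axis; z up, y along axle and bridge.
- ring_top (a point): Centre of the adjusting ring's top face, 238 mm above the bench; on its upright axis, does not turn with it. The ring is a knurled aluminium cylinder, 56 mm across, 30 mm high, alike all round; it does not rise or sink. Under it a neck 26 mm thick leaves 22 mm of room above the bridge for fingertips. A stem 18 mm thick stands 2 mm above the top face.
- ring_low (a point): Centre of the ring's lower edge, 208 mm above the bench; fixed. Turning the ring clockwise from above lowers the pad. It has 16 clicks a turn (22.5 degrees, 0.393 rad each); a sprung ball holds it in each (about 0.08 N m to leave) and slowly pulls it into the nearest when let go. Grease adds a drag of 0.25 N m per rad/s while it moves. It starts about 4 to 9 clicks short of touch.
- pad_spot (a point): Top of the drum under the pad, 143 mm above the bench. The pad meets it exactly on a click; turning on clockwise then meets a springy stop, about 1.5 N m per rad: near 0.2 N m at 0.1 rad, 0.33 at 0.2. Touch counts once the ring is pressed 0.02 rad on (about 0.1 N m) for 0.1 s; the pad is crushed when it is forced 0.3 rad on (about 0.47 N m).
- carton: Closed cardboard carton, 100 x 140 x 70 mm, origin at the centre of its underside. A bystander.
- conduit_box: Open steel wiring box, 100 x 100 x 50 mm, origin at the centre of its underside. A bystander.
- screwdriver: Screwdriver with a black handle, 200 mm long, lying on the bench. A bystander.
- pad_face (a point): Centre of the underside of the black rubber brake pad (22 x 30 mm) that hangs on a rod from the bridge. The gap is its height over the drum's top (pad_spot): 0 at first touch, negative when pressed on. One click of the ring moves it 0.079 mm, one turn 1.26 mm, much less than the readings' error: feel for the touch.

How it is judged (in metres and radians):
On the way:
1. the pad is turned down onto the drum until it touches (z of pad_face in the frame of pad_spot below -4e-06 m), for 0.1 s.
At the end, for the whole second after the job is handed in: After touching the drum, the pad stands three clicks off it (gap 0.236 mm, within half a click either way) (z of pad_face in the frame of pad_spot between 0.000196 and 0.000275 m).
It fails at once if the ring is forced on so hard that the pad is crushed (0.3 rad past touch) (z of pad_face in the frame of pad_spot below -6e-05 m).
It fails at once if the carton is moved by more than 30 mm (distance of carton from where it was at the start of the episode above 0.03 m).
It fails at once if the wiring box is moved by more than 30 mm (distance of conduit_box from where it was at the start of the episode above 0.03 m).
It fails at once if the screwdriver is moved by more than 30 mm (distance of screwdriver from where it was at the start of the episode above 0.03 m).
It also fails if it takes over 64 s, if anything falls off the work surface, if the arm or the gripper's body presses on something with over 40 N, if the wrist force passes 120 N, or if a joint passes its speed limit or range.

## Working session

There is one attempt and no reset: what is moved stays moved. The work goes in short steps, Python scripts to look and compute and a tool call to move; the robot and the scene stay as the last step left them, time stands still between calls to the robot, and variables do not carry over. Pictures are saved under pics/ and viewed, and the job is handed in when it is done.

Besides the shell and the picture viewer there is one more tool, called after "Emit:" as name(argument=value, ...) on one line, values as JSON. drive_tool: Moves the arm, as the interface text tells. Its arguments: {"type":"object","properties":{"rows":{"type":"array"},"grip_force":{"type":"number"}},"required":["rows"]}

```bash
mkdir -p pics; ls; python3 - <<'E'
from workcell import r,eyes
import cv2,numpy as np
s=r.observe()
for k,v in s.items(): print(k,np.round(v,4))
for n in ["side","top","wrist"]:
    c=eyes.read_camera(n); cv2.imwrite(f"pics/{n}0.png",c["img"])
    print(n,c["vertical_fov"],c["cx"],c["cy"],np.round(c["R"],3).tolist(),np.round(c["t"],1))
E
```

```text
pics
t 0.0
joints [ 1.069   0.2766  1.5061 -0.      1.3607 -0.121 ]
qvel [ 0.     -0.0004 -0.0002  0.001   0.0004 -0.0001]
joint_torque [ 1.40000e-03 -4.16764e+01 -2.45805e+01 -2.00000e-04  1.10000e-02
 -0.00000e+00]
tcp_pos [213.4145 533.2845 198.3456]
eef_rot [ 8.281e-01  5.605e-01 -8.000e-04  4.000e-04]
ft_force [ 0.4884  0.2594 -0.0037]
torque [ 0.0209 -0.0281 -0.01  ]
finger_gap 85.4491
side 44.67409195017554 245.08843034053314 192.5088704182416 [[0.907, -0.422, 0.002], [-0.299, -0.646, -0.703], [0.298, 0.636, -0.711]] [-569.9  299.4 1590.2]
top 45.51666667883789 254.65968812309427 193.5654157400986 [[0.001, -1.0, 0.013], [-0.991, -0.003, -0.136], [0.136, -0.013, -0.991]] [  -9.5  635.  1552.1]
wrist 65.70646984690485 257.4077616595157 186.86255024911114 [[0.372, 0.928, -0.001], [0.884, -0.353, 0.307], [0.284, -0.115, -0.952]] [-574.5  -38.4  379.5]
```

View pics/top0.png

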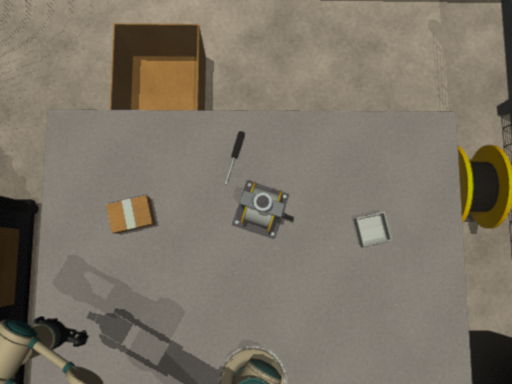

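View pics/side0.png

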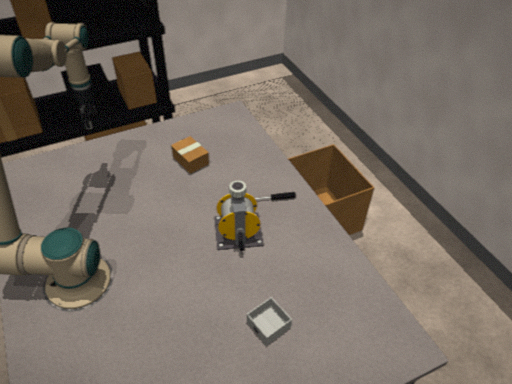

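View pics/wrist0.png

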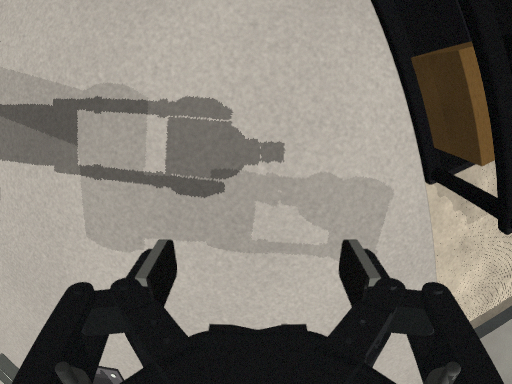

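The top view shows the reel with its ring near (263,201), the carton near (130,214), the wiring box near (373,229) and the screwdriver near (236,155). The side view shows the ring near (238,188). Next I'll zoom in and measure.

```bash
cat > h.py <<'E'
import numpy as np,cv2
def ray(c,u,v):
    R=np.array(c["R"]);t=np.array(c["t"]); f=192/np.tan(np.radians(c["vertical_fov"])/2)
    d=R.T@np.array([(u-c["cx"])/f,(v-c["cy"])/f,1]); return -R.T@t,d/np.linalg.norm(d)
def onz(c,u,v,z):
    o,d=ray(c,u,v); return o+d*(z-o[2])/d[2]
def proj(c,X):
    R=np.array(c["R"]);t=np.array(c["t"]); f=192/np.tan(np.radians(c["vertical_fov"])/2)
    p=R@np.array(X)+t; return np.array([c["cx"]+f*p[0]/p[2],c["cy"]+f*p[1]/p[2]])
def tri(a,b):
    (o1,d1),(o2,d2)=a,b
    A=np.stack([d1,-d2],1); k=np.linalg.lstsq(A,o2-o1,rcond=None)[0]
    p,q=o1+k[0]*d1,o2+k[1]*d2; return (p+q)/2,np.linalg.norm(p-q)
E
python3 - <<'E'
from h import *
a=cv2.imread("pics/top0.png")[170:250,215:315]; b=cv2.imread("pics/side0.png")[165:265,190:310]
a=cv2.resize(a,(400,320),interpolation=0)
a=cv2.resize(cv2.imread("pics/top0.png")[170:250,225:305],(400,400),interpolation=0)
b=cv2.resize(cv2.imread("pics/side0.png")[170:250,200:280],(400,400),interpolation=0)
cv2.imwrite("pics/z0.png",np.hstack([a,b]))
E
```

```text
(no output)
```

View pics/z0.png

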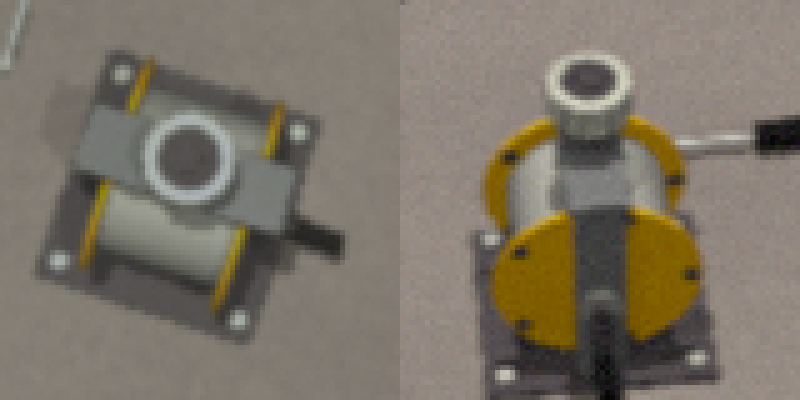

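The zoom shows the ring's dark top disc at about top (262.8,201.4) and side (237.6,186). I'll segment it to refine these.

```bash
python3 - <<'E'
from h import *
from workcell import r,eyes
T=eyes.read_camera("top");S=eyes.read_camera("side")
def disc(c,box):
    u0,v0,u1,v1=box; k=8
    g=cv2.resize(cv2.cvtColor(c["img"],cv2.COLOR_BGR2GRAY)[v0:v1,u0:u1],None,fx=k,fy=k,interpolation=cv2.INTER_CUBIC)
    return g,k
for c,box,seed in((T,(248,186,279,216),(262.8,201.4)),(S,(225,176,252,196),(237.6,186))):
    g,k=disc(c,box)
    for th in (130,145,160):
        m=(g<th).astype(np.uint8)
        n,l,st,ce=cv2.connectedComponentsWithStats(m)
        i=l[int((seed[1]-box[1])*k),int((seed[0]-box[0])*k)]
        uv=(ce[i]+.5)/k-.5+np.array(box[:2]); print(th,i,uv,st[i]/k, onz(c,*uv,239).round(1))
        if th==145: 
            if c is T:a=ray(c,*uv)
            else:b=ray(c,*uv)
print(tri(a,b))
# base corners
for p in((110,52),(322,120),(250,342),(38,276)):
    print(onz(T,p[0]/5+225-.5,p[1]/5+170-.5,8).round(1))
for p in((120,75),(299,132),(238,319),(60,260)):
    print(onz(T,p[0]/5+225-.5,p[1]/5+170-.5,10).round(1))
E
```

```text
130 2 [262.30373788 201.17713771] [   8.375    9.375   12.75    12.5   1005.75 ] [584.9 -28.9 239. ]
145 2 [262.29452875 201.18109596] [   8.125    9.125   13.25    13.125 1095.5  ] [584.9 -28.9 239. ]
160 2 [262.29927835 201.16565496] [   7.875    8.75    13.875   13.75  1199.5  ] [585.  -28.9 239. ]
130 1 [237.22629621 185.51431229] [  7.125   6.25   11.125   7.625 520.75 ] [584.6 -30.5 239. ]
145 2 [237.21848197 185.49536782] [  7.      6.     11.375   8.    568.375] [584.7 -30.4 239. ]
160 2 [237.19429485 185.47758959] [  6.75    5.75   11.875   8.5   620.875] [584.6 -30.2 239. ]
(array([585.1743819 , -28.96340407, 237.52135501]), np.float64(0.17837053293381233))
[689.1  20.7   8. ]
[ 640.5 -130.7    8. ]
[482.6 -78.6   8. ]
[528.7  70.9   8. ]
[672.2  13.5  10. ]
[ 631.5 -114.1   10. ]
[498.7 -70.1  10. ]
[539.9  55.4  10. ]
```

Ring axis is at about (585, -29.5). The height from the two views is 237.5 mm against the expected 238, and the disc sits at the centre of the base corners. Clockwise is positive spin and raises joint 6, so I'll start with joint 6 near -2.2.

Emit:
drive_tool(rows=[0,0,0,-0.045,0,0,0,0,-0.045,0,0,-0.03,0.043,0,0,0,-0.03,0.043,0,0,0,-0.03,0.043,0,0,0,-0.03,0.043,0,0,0,-0.03,0.043,0,0,0,-0.03,0.043,0,0,0,-0.03,0.043,0,0,0,-0.03,0.043,0,0], grip_force=40)

```text
t: 1.5
tcp_pos: [444.6, 181.7, 289.3]
eef_rot: [0.828, 0.56, 0.0, -0.0]
ft_force: [0.7, -0.1, 0.3]
finger_gap: 85.6
```

Emit:
drive_tool(rows=[0,-0.036,0.052,0,0,0,-0.036,0.052,0,0,0,-0.036,0.052,0,0,0,-0.036,0.052,0,0,0,0,0,0,-0.17,0,0,0,0,-0.17,0,0,0,0,-0.17,0,0,0,0,-0.17,0,0,0,0,-0.17,0,0,0,0,-0.17])

```text
t: 2.75
tcp_pos: [581.7, -25.3, 289.0]
eef_rot: [0.447, 0.895, -0.0, -0.0]
ft_force: [-0.5, 0.2, 0.6]
finger_gap: 85.6
```

```bash
cat > st.py <<'E'
from workcell import r,eyes
import numpy as np
from scipy.spatial.transform import Rotation as Ro
def st(tgt=(585,-29.5,206)):
    s=r.observe(); M=Ro.from_quat(s["eef_rot"]).as_matrix()
    print("t",s["t"],"q",np.round(s["joints"],4),"tcp",np.round(s["tcp_pos"],1),"yaw",np.arctan2(M[1,0],M[0,0]).round(4),"tilt",M[:2,2].round(3))
    print("F",np.round(s["ft_force"],2),"M",np.round(s["torque"],3),"tq6",np.round(s["joint_torque"][5],3),"gap",round(float(s["finger_gap"]),1),"dtool",(M.T@(np.array(tgt)-s["tcp_pos"])).round(1))
if __name__=="__main__": st()
E
python3 st.py; python3 - <<'E'
from h import *
from workcell import eyes
c=eyes.read_camera("wrist");cv2.imwrite("pics/w1.png",c["img"])
s=eyes.read_camera("side");cv2.imwrite("pics/s1.png",cv2.resize(s["img"][110:270,160:360],(800,640))[:600])
E
```

```text
t 2.75 q [-1.6310e-01  2.5240e-01  1.3198e+00  1.0000e-04  1.5698e+00 -2.3786e+00] tcp [581.7 -25.3 289. ] yaw 2.2156 tilt [-0.  0.]
F [-0.47  0.25  0.61] M [0.004 0.016 0.013] tq6 1.119 gap 85.6 dtool [-5.3  0.1 83. ]
```

View pics/w1.png

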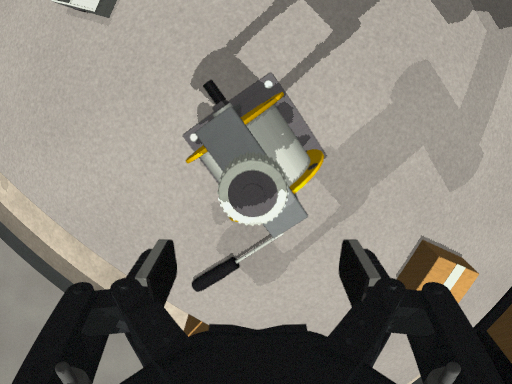

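View pics/s1.png

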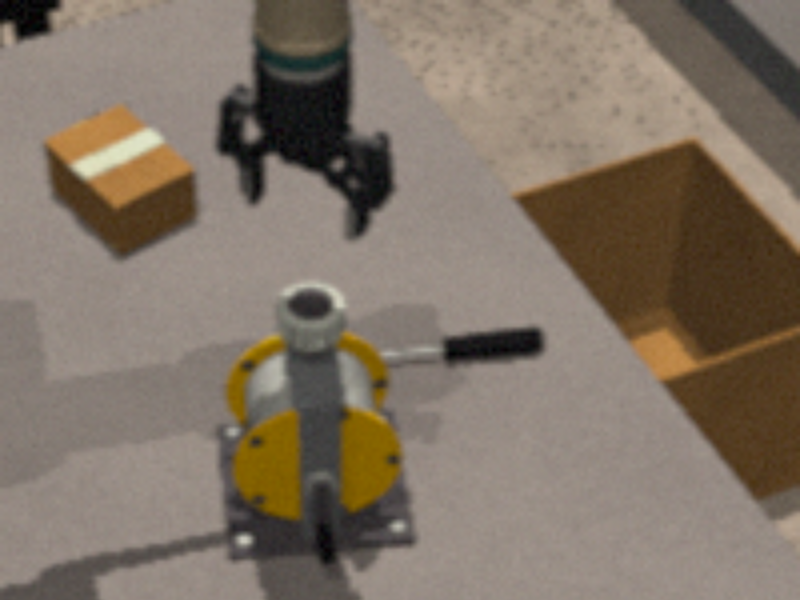

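The wrist view shows the ring's dark disc at about (252,191), and the fingers are clear of everything. I'll cross-check its position from this view.

```bash
python3 st.py; python3 - <<'E'
from h import *
from workcell import eyes
c=eyes.read_camera("wrist")
g=cv2.cvtColor(c["img"],cv2.COLOR_BGR2GRAY); f=192/np.tan(np.radians(c["vertical_fov"])/2)
m=(g[150:235,205:300]<140).astype(np.uint8); n,l,s,ce=cv2.connectedComponentsWithStats(m); i=l[191-150,252-205]
u,v=ce[i]+[205,150]; print(u,v,s[i])
x,y=u-c["cx"],v-c["cy"]; rr=np.hypot(x,y); th=rr/f
d=np.array([np.sin(th)*x/rr,np.sin(th)*y/rr,np.cos(th)]); R=np.array(c["R"]);o=-R.T@c["t"]; d=R.T@d
print(o, o+d*(239-o[2])/d[2])
E
```

```text
t 2.85 q [-1.6310e-01  2.5240e-01  1.3197e+00  1.0000e-04  1.5699e+00 -2.3728e+00] tcp [581.7 -25.3 289. ] yaw 2.2097 tilt [-0.  0.]
F [ 0.24 -0.4   0.16] M [ 0.068 -0.029 -0.025] tq6 -0.609 gap 85.1 dtool [-5.3  0.2 83. ]
252.23904813412656 192.78583017847484 [  23   20   50   47 1849]
[517.62969024 -71.56216036 462.74841723] [581.96304494 -28.85406441 239.        ]
```

Emit:
drive_tool(rows=[0,-0.0045,0,0.01,0,0,0,0,0.02,0,0,0,0,0.02,0,0,0,0,0.015,0,0,0,0,0.01,0,0,0,0,0.008,0,0,0,0,0,0,0,0,0,0,0,0,0,0,0,0,0,0,0,0,0])

```text
t: 4.15
tcp_pos: [584.7, -29.0, 206.6]
eef_rot: [0.449, 0.893, 0.0, 0.0]
ft_force: [-0.4, -0.1, -0.2]
finger_gap: 85.2
```

```bash
python3 st.py; python3 - <<'E'
from h import *
from workcell import eyes
c=eyes.read_camera("wrist");cv2.imwrite("pics/w2.png",c["img"])
s=eyes.read_camera("side");cv2.imwrite("pics/s2.png",cv2.resize(s["img"][130:230,170:300],(780,600)))
E
```

```text
t 4.15 q [-1.6840e-01  2.8720e-01  1.4702e+00  1.0000e-04  1.3833e+00 -2.3784e+00] tcp [584.7 -29.  206.6] yaw 2.21 tilt [ 0.001 -0.   ]
F [-0.37 -0.07 -0.23] M [-0.04   0.03  -0.009] tq6 0.0 gap 85.2 dtool [-0.6 -0.1  0.6]
```

View pics/w2.png

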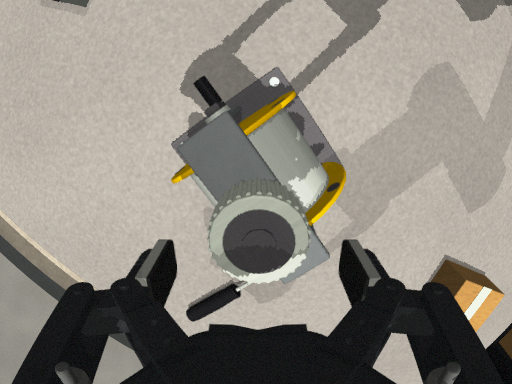

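View pics/s2.png

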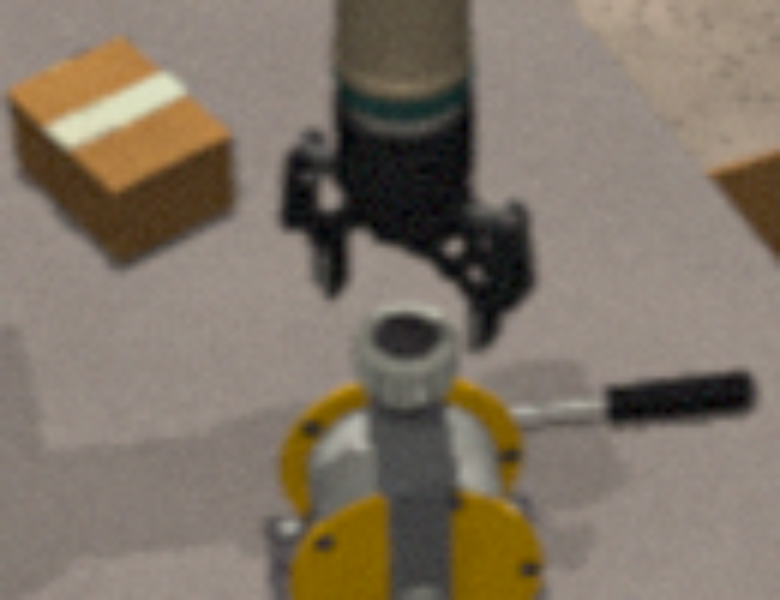

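```bash
python3 - <<'E'
from h import *
from workcell import r,eyes
from scipy.spatial.transform import Rotation as Ro
s=r.observe();M=Ro.from_quat(s["eef_rot"]).as_matrix();p=np.array(s["tcp_pos"])
S=eyes.read_camera("side");W=eyes.read_camera("wrist")
def fe(c,X):
    f=192/np.tan(np.radians(c["vertical_fov"])/2); q=np.array(c["R"])@X+c["t"]; th=np.arctan2(np.hypot(q[0],q[1]),q[2]); n=np.hypot(q[0],q[1]); return [c["cx"]+f*th*q[0]/n,c["cy"]+f*th*q[1]/n]
for nm,L in (("tipL",[-43,0,-13]),("tipR",[43,0,-13]),("tcp",[0,0,0])):
    X=p+M@np.array(L); u=proj(S,X); print(nm,X.round(0),"side zoom",((u-[170,130])*6).round(0),"wrist",np.round(fe(W,X),0))
for z in(239,):
    X=np.array([584.7,-29,z]); print("ringtop side zoom",((proj(S,X)-[170,130])*6).round(0),"wrist",np.round(fe(W,X),0))
E
```

```text
tipL [610. -63. 219.] side zoom [469. 382.] wrist [185. 229.]
tipR [559.   6. 219.] side zoom [337. 331.] wrist [326. 229.]
tcp [585. -29. 206.] side zoom [403. 372.] wrist [256. 221.]
ringtop side zoom [402. 331.] wrist [255. 246.]
```

```bash
python3 - <<'E'
from h import *
from workcell import r,eyes
from scipy.spatial.transform import Rotation as Ro
s=r.observe();M=Ro.from_quat(s["eef_rot"]).as_matrix();p=np.array(s["tcp_pos"])
S=eyes.read_camera("side");W=eyes.read_camera("wrist");T=eyes.read_camera("top")
def fe(c,X):
    f=192/np.tan(np.radians(c["vertical_fov"])/2); q=np.array(c["R"])@X+c["t"]; th=np.arctan2(np.hypot(q[0],q[1]),q[2]); n=np.hypot(q[0],q[1]); return [c["cx"]+f*th*q[0]/n,c["cy"]+f*th*q[1]/n]
for z in (-13,-20,-30,-40,-50):
  for sx in(-43,43):
    X=p+M@np.array([sx,0,z]); u=proj(S,X); print(z,sx,"side zoom",((u-[170,130])*6).round(0),"wrist",np.round(fe(W,X),0))
cv2.imwrite("pics/s3.png",cv2.resize(S["img"][150:210,205:275],(700,600),interpolation=2))
cv2.imwrite("pics/t3.png",cv2.resize(T["img"][165:235,225:300],(640,600),interpolation=2))
E
```

```text
-13 -43 side zoom [469. 382.] wrist [185. 229.]
-13 43 side zoom [337. 331.] wrist [326. 229.]
-20 -43 side zoom [469. 373.] wrist [183. 234.]
-20 43 side zoom [336. 322.] wrist [328. 234.]
-30 -43 side zoom [469. 361.] wrist [179. 242.]
-30 43 side zoom [336. 309.] wrist [332. 242.]
-40 -43 side zoom [470. 348.] wrist [174. 251.]
-40 43 side zoom [335. 297.] wrist [336. 251.]
-50 -43 side zoom [470. 335.] wrist [170. 261.]
-50 43 side zoom [335. 284.] wrist [341. 261.]
```

View pics/s3.png

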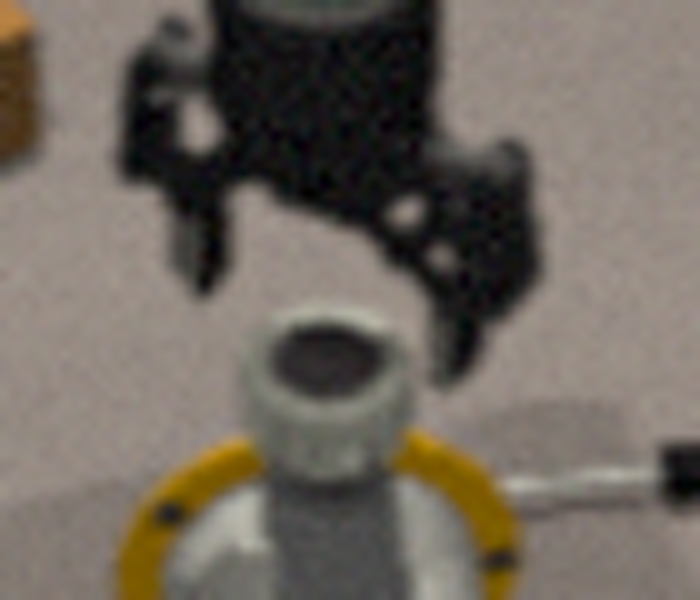

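View pics/t3.png

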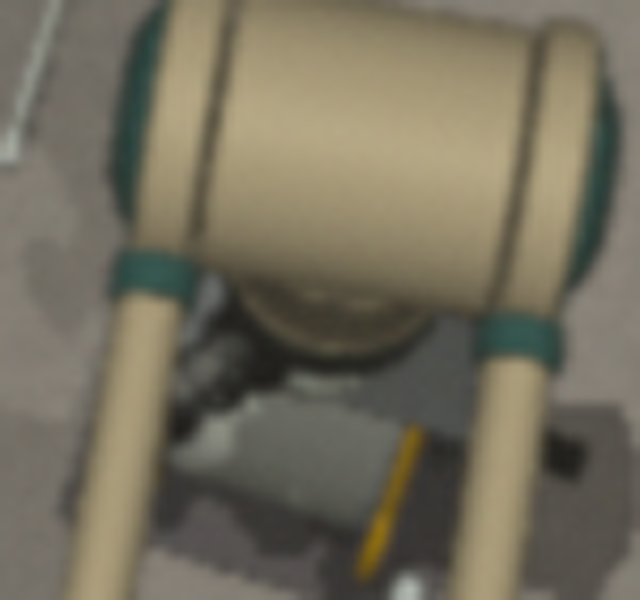

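```bash
python3 - <<'E'
from h import *
from workcell import r,eyes
from scipy.spatial.transform import Rotation as Ro
s=r.observe();M=Ro.from_quat(s["eef_rot"]).as_matrix();p=np.array(s["tcp_pos"])
W=eyes.read_camera("wrist");S=eyes.read_camera("side")
def fe(c,X):
    f=192/np.tan(np.radians(c["vertical_fov"])/2); q=np.array(c["R"])@X+c["t"]; th=np.arctan2(np.hypot(q[0],q[1]),q[2]); n=np.hypot(q[0],q[1]); return [c["cx"]+f*th*q[0]/n,c["cy"]+f*th*q[1]/n]
for z in (-13,-25,-40,-50):
  for y in(-11,11):
   for sx in (43,52):
    X=p+M@np.array([sx,y,z]); print(z,y,sx,"wrist",np.round(fe(W,X),0),"s3",((proj(S,X)-[205,150])*10).round())
cv2.imwrite("pics/w3.png",cv2.resize(W["img"][200:320,110:270],(800,600),interpolation=2))
cv2.imwrite("pics/w4.png",cv2.resize(W["img"][200:320,310:470],(800,600),interpolation=2))
E
```

```text
-13 -11 43 wrist [327. 213.] s3 [195. 371.]
-13 -11 52 wrist [342. 212.] s3 [172. 363.]
-13 11 43 wrist [324. 245.] s3 [227. 332.]
-13 11 52 wrist [338. 244.] s3 [205. 323.]
-25 -11 43 wrist [332. 221.] s3 [194. 346.]
-25 -11 52 wrist [347. 221.] s3 [171. 338.]
-25 11 43 wrist [328. 255.] s3 [226. 307.]
-25 11 52 wrist [343. 254.] s3 [204. 298.]
-40 -11 43 wrist [339. 233.] s3 [193. 315.]
-40 -11 52 wrist [355. 232.] s3 [170. 306.]
-40 11 43 wrist [334. 268.] s3 [225. 275.]
-40 11 52 wrist [349. 268.] s3 [202. 267.]
-50 -11 43 wrist [344. 242.] s3 [192. 293.]
-50 -11 52 wrist [361. 241.] s3 [169. 284.]
-50 11 43 wrist [338. 279.] s3 [225. 254.]
-50 11 52 wrist [354. 278.] s3 [202. 245.]
```

View pics/w4.png

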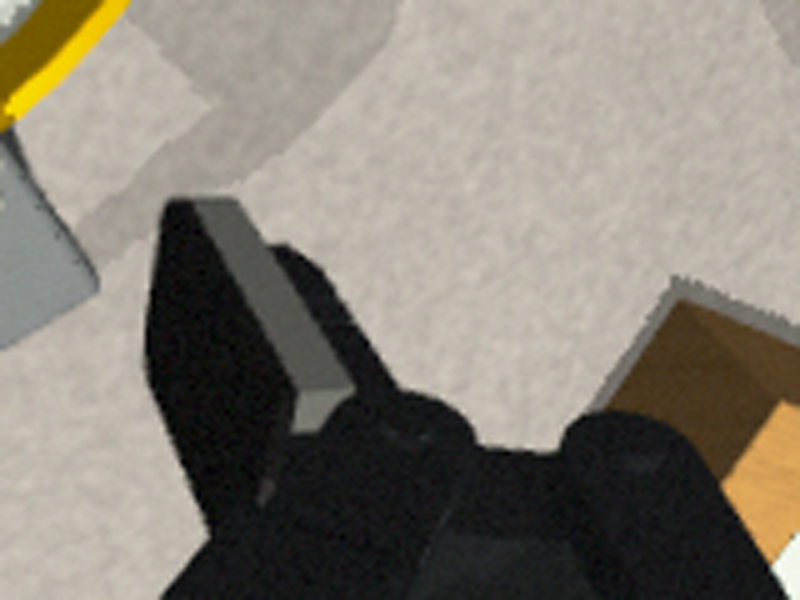

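Both the side view (tips at about (225,179) and (249,188)) and the wrist view (right tip corners (343,240) and (340,270)) put the open fingertips about 45 mm behind the reported TCP. That is z ≈ 250, above the ring top, while I expected 13 mm. I'll part-close to about 65 mm, without touching, and go down a little to see how the tips really move.

Emit:
drive_tool(rows=[60,0,0,0.005,0,60,0,0,0.005,0,60,0,0,0,0,60,0,0,0,0,60,0,0,0,0,60,0,0,0,0,60,0,0,0,0,60,0,0,0,0,60,0,0,0,0,60,0,0,0,0])

```text
t: 5.85
tcp_pos: [584.5, -29.0, 196.2]
eef_rot: [0.449, 0.893, 0.0, -0.0]
ft_force: [0.9, 0.9, 0.6]
finger_gap: 65.1
```

```bash
python3 st.py; python3 - <<'E'
from h import *
from workcell import r,eyes
from scipy.spatial.transform import Rotation as Ro
s=r.observe();M=Ro.from_quat(s["eef_rot"]).as_matrix();p=np.array(s["tcp_pos"])
W=eyes.read_camera("wrist");S=eyes.read_camera("side")
def fe(c,X):
    f=192/np.tan(np.radians(c["vertical_fov"])/2); q=np.array(c["R"])@X+c["t"]; th=np.arctan2(np.hypot(q[0],q[1]),q[2]); n=np.hypot(q[0],q[1]); return [c["cx"]+f*th*q[0]/n,c["cy"]+f*th*q[1]/n]
h=s["finger_gap"]/2
for z in (0,-13,-25,-40,-50):
  for y in(-11,11):
   for sx in (-h,h):
    X=p+M@np.array([sx,y,z]); print(z,y,sx,"wrist",np.round(fe(W,X),0),"s",((proj(S,X)-[205,150])*10).round())
cv2.imwrite("pics/w5.png",W["img"])
cv2.imwrite("pics/s5.png",cv2.resize(S["img"][150:210,205:275],(700,600),interpolation=2))
E
```

```text
t 5.85 q [-1.6840e-01  2.9290e-01  1.4880e+00  1.0000e-04  1.3607e+00 -2.3784e+00] tcp [584.5 -29.  196.2] yaw 2.21 tilt [0. 0.]
F [0.94 0.9  0.62] M [-0.033 -0.025 -0.046] tq6 0.0 gap 65.1 dtool [-0.7  0.1 -9.8]
0 -11 -32.55858657105411 wrist [204. 205.] s [389. 494.]
0 -11 32.55858657105411 wrist [307. 205.] s [223. 429.]
0 11 -32.55858657105411 wrist [206. 236.] s [420. 454.]
0 11 32.55858657105411 wrist [305. 236.] s [255. 390.]
-13 -11 -32.55858657105411 wrist [201. 213.] s [389. 468.]
-13 -11 32.55858657105411 wrist [310. 213.] s [222. 402.]
-13 11 -32.55858657105411 wrist [203. 245.] s [420. 427.]
-13 11 32.55858657105411 wrist [308. 245.] s [254. 363.]
-25 -11 -32.55858657105411 wrist [197. 221.] s [389. 443.]
-25 -11 32.55858657105411 wrist [314. 221.] s [221. 378.]
-25 11 -32.55858657105411 wrist [200. 255.] s [420. 402.]
-25 11 32.55858657105411 wrist [311. 255.] s [253. 338.]
-40 -11 -32.55858657105411 wrist [191. 233.] s [389. 411.]
-40 -11 32.55858657105411 wrist [319. 233.] s [220. 346.]
-40 11 -32.55858657105411 wrist [195. 269.] s [420. 371.]
-40 11 32.55858657105411 wrist [315. 269.] s [252. 307.]
-50 -11 -32.55858657105411 wrist [187. 242.] s [389. 390.]
-50 -11 32.55858657105411 wrist [323. 243.] s [220. 325.]
-50 11 -32.55858657105411 wrist [192. 280.] s [421. 349.]
-50 11 32.55858657105411 wrist [319. 280.] s [252. 285.]
```

View pics/w5.png

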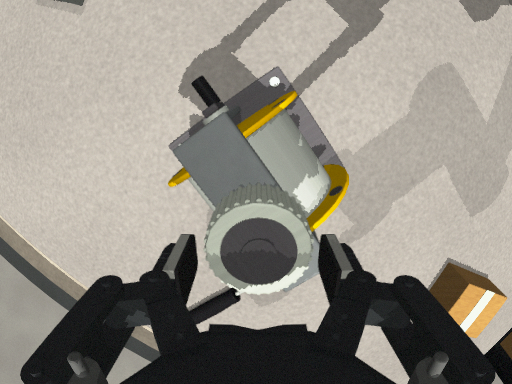

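View pics/s5.png

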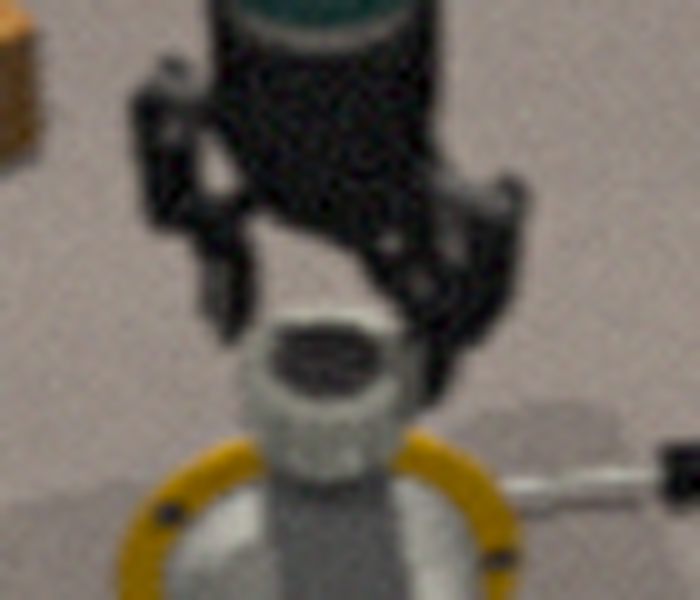

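Both views again put the tips about 43 mm behind the reported TCP, at z ≈ 239. The gripper body sits about 30 mm higher than the data implies too, so reported TCP z is about 30 mm too low for the real fingertips. I'll go down 25 mm, which keeps the tips above the bridge under either reading.

Emit:
drive_tool(rows=[60,-0.0005,0,0.004,0,60,0,0,0.004,0,60,0,0,0.004,0,60,0,0,0.004,0,60,0,0,0.004,0,60,0,0,0.004,0,60,0,0,0,0,60,0,0,0,0,60,0,0,0,0,60,0,0,0,0])

```text
t: 7.2
tcp_pos: [584.9, -29.4, 172.4]
eef_rot: [0.449, 0.893, 0.0, 0.0]
ft_force: [0.0, 1.4, -0.2]
finger_gap: 65.3
```

```bash
python3 st.py; python3 - <<'E'
from h import *
from workcell import r,eyes
W=eyes.read_camera("wrist");S=eyes.read_camera("side")
cv2.imwrite("pics/w6.png",W["img"])
cv2.imwrite("pics/s6.png",cv2.resize(S["img"][150:210,205:275],(700,600),interpolation=2))
E
```

```text
t 7.2 q [-1.6900e-01  3.0740e-01  1.5269e+00  1.0000e-04  1.3069e+00 -2.3790e+00] tcp [584.9 -29.4 172.4] yaw 2.21 tilt [0. 0.]
F [ 0.05  1.43 -0.18] M [-0.026  0.015 -0.007] tq6 0.0 gap 65.3 dtool [ -0.2   0.  -33.6]
```

View pics/w6.png

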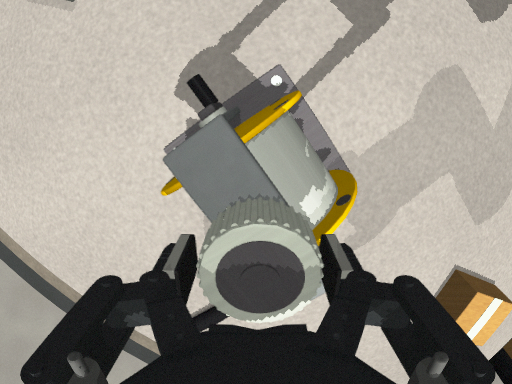

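View pics/s6.png

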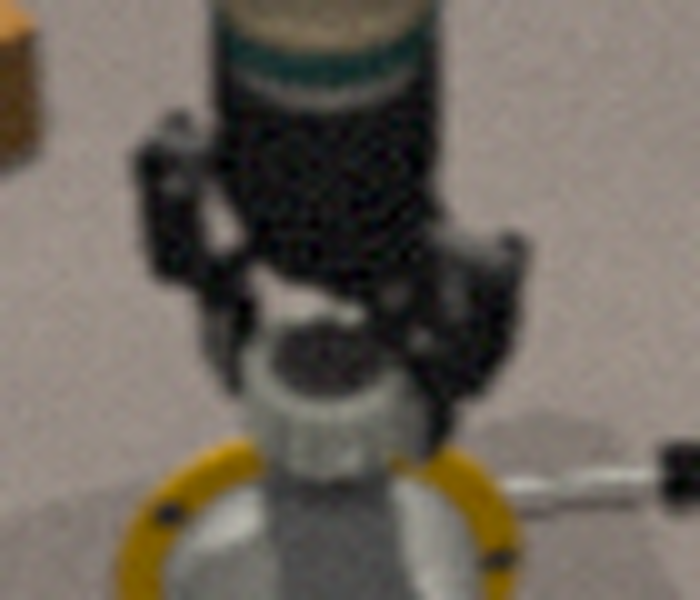

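The pads now straddle the ring, tips at z ≈ 215 and centred within about 2 mm: ring centre column 261 against pad mid 257. Closing.

Emit:
drive_tool(rows=[255,0.001,0,0,0,255,0,0,0,0,255,0,0,0,0,255,0,0,0,0,255,0,0,0,0,255,0,0,0,0,255,0,0,0,0,255,0,0,0,0,255,0,0,0,0,255,0,0,0,0], grip_force=50)

```text
t: 8.55
tcp_pos: [584.3, -28.5, 172.6]
eef_rot: [0.449, 0.893, 0.0, 0.0]
ft_force: [-0.8, -0.4, 5.9]
finger_gap: 54.4
```

```bash
cat > avg.py <<'E'
from workcell import r,eyes
import numpy as np,sys
from st import st
L=[];F=[]
for i in range(int(sys.argv[1]) if len(sys.argv)>1 else 4):
    s=r.observe();L.append(s["torque"]);F.append(s["ft_force"]);eyes.read_camera("side")
L.append(r.observe()["torque"]); L=np.array(L)
print("Mz",L[:,2].round(3),"mean",L.mean(0).round(3),"F",np.mean(F,0).round(2)); st()
E
python3 avg.py 4
```

```text
Mz [0.054 0.046 0.053 0.083 0.06 ] mean [0.062 0.238 0.059] F [-1.09  0.1   5.67]
t 8.75 q [-1.6780e-01  3.0620e-01  1.5281e+00  1.0000e-04  1.3068e+00 -2.3778e+00] tcp [584.3 -28.6 172.6] yaw 2.21 tilt [ 0. -0.]
F [-1.35  0.82  5.45] M [0.04  0.228 0.06 ] tq6 0.054 gap 55.0 dtool [ -1.2   0.  -33.4]
```

Gripped at 55 mm with low forces and Mz at about +0.06. Turning clockwise by 3 clicks (1.178 rad), which is safely short of touch.

Emit:
drive_tool(rows=[255,0,0,0,0.147,255,0,0,0,0.147,255,0,0,0,0.147,255,0,0,0,0.147,255,0,0,0,0.147,255,0,0,0,0.147,255,0,0,0,0.147,255,0,0,0,0.149,255,0,0,0,0,255,0,0,0,0])

```text
t: 10.0
tcp_pos: [584.3, -28.8, 172.6]
eef_rot: [0.87, 0.493, 0.0, 0.0]
ft_force: [-0.4, 1.0, 5.3]
finger_gap: 54.6
```

```bash
python3 avg.py 4
```

```text
Mz [0.109 0.087 0.055 0.085 0.047] mean [-0.06   0.197  0.077] F [-1.12  0.24  4.85]
t 10.2 q [-1.6780e-01  3.0630e-01  1.5280e+00 -4.0000e-04  1.3066e+00 -1.1999e+00] tcp [584.3 -28.8 172.6] yaw 1.0321 tilt [ 0.001 -0.   ]
F [-1.29 -0.32  5.08] M [-0.106  0.207  0.047] tq6 0.093 gap 55.3 dtool [ -0.3   1.  -33.4]
```

Emit:
drive_tool(rows=[255,0,0,0,0.06,255,0,0,0,0.06,255,0,0,0,0,255,0,0,0,0,255,0,0,0,0,255,0,0,0,0,255,0,0,0,0,255,0,0,0,0,255,0,0,0,0,255,0,0,0,0])

```text
t: 11.45
tcp_pos: [584.3, -28.8, 172.6]
eef_rot: [0.898, 0.44, 0.0, 0.0]
ft_force: [-1.1, -1.5, 4.0]
finger_gap: 55.0
```

```bash
python3 avg.py 4
```

```text
Mz [ 0.013  0.02   0.007 -0.011  0.073] mean [-0.06   0.228  0.02 ] F [-1.1  -0.47  4.98]
t 11.65 q [-1.6790e-01  3.0620e-01  1.5281e+00 -5.0000e-04  1.3066e+00 -1.0798e+00] tcp [584.3 -28.8 172.6] yaw 0.912 tilt [ 0.001 -0.001]
F [-1.65 -1.01  5.53] M [-0.068  0.231  0.073] tq6 0.011 gap 54.7 dtool [ -0.1   1.  -33.4]
```

Emit:
drive_tool(rows=[255,0,0,0,0,255,0,0,0,0,255,0,0,0,0,255,0,0,0,0,255,0,0,0,0,255,0,0,0,0,255,0,0,0,0,255,0,0,0,0.09,255,0,0,0,0.09,255,0,0,0,0.093])

```text
t: 12.9
tcp_pos: [584.3, -28.8, 172.7]
eef_rot: [0.95, 0.313, 0.0, 0.0]
ft_force: [-0.3, -0.2, 4.3]
finger_gap: 54.7
```

```bash
python3 st.py; python3 avg.py 6
```

```text
t 12.9 q [-1.6790e-01  3.0620e-01  1.5281e+00 -4.0000e-04  1.3067e+00 -8.0440e-01] tcp [584.3 -28.8 172.7] yaw 0.6367 tilt [ 0.001 -0.   ]
F [-0.33 -0.21  4.25] M [0.017 0.212 0.458] tq6 -0.217 gap 54.7 dtool [  0.1   1.  -33.3]
Mz [0.458 0.12  0.097 0.091 0.11  0.111 0.104] mean [-0.06   0.22   0.156] F [-1.04 -0.6   5.06]
t 13.2 q [-1.6790e-01  3.0620e-01  1.5281e+00 -5.0000e-04  1.3067e+00 -8.0710e-01] tcp [584.3 -28.8 172.6] yaw 0.6394 tilt [ 0.    -0.001]
F [-1.74 -0.84  5.65] M [-0.1    0.16   0.104] tq6 0.116 gap 54.9 dtool [  0.2   1.  -33.4]
```

Emit:
drive_tool(rows=[255,0,0,0,0.049,255,0,0,0,0.049,255,0,0,0,0,255,0,0,0,0,255,0,0,0,0,255,0,0,0,0,255,0,0,0,0,255,0,0,0,0,255,0,0,0,0,255,0,0,0,0])

```text
t: 14.45
tcp_pos: [584.1, -28.8, 172.6]
eef_rot: [0.964, 0.268, 0.0, 0.0]
ft_force: [-2.6, -0.6, 5.1]
finger_gap: 54.7
```

```bash
python3 avg.py 3
```

```text
Mz [0.171 0.192 0.18  0.232] mean [-0.044  0.223  0.194] F [-2.19 -0.78  5.14]
t 14.6 q [-1.6780e-01  3.0610e-01  1.5282e+00 -6.0000e-04  1.3070e+00 -7.0940e-01] tcp [584.1 -28.8 172.6] yaw 0.5417 tilt [ 0.    -0.001]
F [-1.95 -1.47  5.47] M [-0.052  0.207  0.232] tq6 0.216 gap 54.9 dtool [  0.4   1.1 -33.4]
```

At 4 clicks + 0.1 rad, Mz is 0.19, against 0.02 at 3 clicks + 0.12. That fits "near 0.2 N m at 0.1 rad". One small step to confirm the slope.

Emit:
drive_tool(rows=[255,0,0,0,0.025,255,0,0,0,0.025,255,0,0,0,0,255,0,0,0,0,255,0,0,0,0,255,0,0,0,0,255,0,0,0,0,255,0,0,0,0,255,0,0,0,0,255,0,0,0,0])

```text
t: 15.85
tcp_pos: [584.1, -28.8, 172.6]
eef_rot: [0.97, 0.243, -0.0, 0.0]
ft_force: [-1.9, -0.3, 8.0]
finger_gap: 54.7
```

```bash
python3 avg.py 4
```

```text
Mz [0.268 0.286 0.274 0.259 0.26 ] mean [-0.017  0.209  0.269] F [-2.27 -0.57  5.1 ]
t 16.05 q [-1.6790e-01  3.0610e-01  1.5283e+00 -6.0000e-04  1.3071e+00 -6.5950e-01] tcp [584.  -28.8 172.6] yaw 0.4918 tilt [ 0.    -0.001]
F [-2.58 -1.43  4.88] M [0.021 0.185 0.26 ] tq6 0.26 gap 54.8 dtool [  0.5   1.1 -33.4]
```

Mz is 0.27 at 0.148 rad, so the slope is 1.5 N m/rad. Touch is confirmed at 4 clicks and the ring did not slip. Backing off 0.148 + 3 clicks = 1.326 rad, slowly, in two calls.

Emit:
drive_tool(rows=[255,0,0,0,-0.08,255,0,0,0,-0.08,255,0,0,0,-0.08,255,0,0,0,-0.08,255,0,0,0,-0.08,255,0,0,0,-0.08,255,0,0,0,-0.08,255,0,0,0,-0.08,255,0,0,0,-0.08,255,0,0,0,0])

```text
t: 17.3
tcp_pos: [584.3, -28.8, 172.6]
eef_rot: [0.822, 0.569, 0.0, 0.0]
ft_force: [-1.6, -0.8, 6.3]
finger_gap: 55.0
```

Emit:
drive_tool(rows=[255,0,0,0,-0.08,255,0,0,0,-0.08,255,0,0,0,-0.08,255,0,0,0,-0.08,255,0,0,0,-0.08,255,0,0,0,-0.08,255,0,0,0,-0.08,255,0,0,0,-0.046,255,0,0,0,0,255,0,0,0,0])

```text
t: 18.55
tcp_pos: [584.3, -28.6, 172.6]
eef_rot: [0.615, 0.789, 0.0, 0.0]
ft_force: [-0.7, -0.8, 4.1]
finger_gap: 54.8
```

```bash
python3 avg.py 4
```

```text
Mz [0.023 0.079 0.043 0.036 0.065] mean [0.04  0.205 0.049] F [-1.07 -0.34  5.  ]
t 18.75 q [-0.1678  0.3062  1.528  -0.      1.3067 -1.985 ] tcp [584.4 -28.6 172.6] yaw 1.8172 tilt [ 0.001 -0.   ]
F [-1.86 -0.21  3.13] M [0.016 0.2   0.065] tq6 0.063 gap 55.0 dtool [ -1.    0.4 -33.4]
```

Mz is back at 0.05, the same offset as on the starting click. The earlier 3-click + 0.12 reading was odd, so I'll probe ±0.08 rad around here to check the ring sits in the valley of a click.

Emit:
drive_tool(rows=[255,0,0,0,-0.04,255,0,0,0,-0.04,255,0,0,0,0,255,0,0,0,0,255,0,0,0,0,255,0,0,0,0,255,0,0,0,0,255,0,0,0,0,255,0,0,0,0,255,0,0,0,0])

```text
t: 20.0
tcp_pos: [584.3, -28.7, 172.6]
eef_rot: [0.583, 0.812, 0.0, 0.0]
ft_force: [-1.7, -0.4, 5.5]
finger_gap: 54.4
```

```bash
python3 avg.py 3
```

```text
Mz [-0.005 -0.047 -0.013 -0.021] mean [ 0.079  0.232 -0.022] F [-0.88 -0.11  5.72]
t 20.15 q [-0.1679  0.3062  1.528  -0.      1.3067 -2.0648] tcp [584.3 -28.6 172.6] yaw 1.8969 tilt [ 0.001 -0.   ]
F [-1.31 -0.67  5.99] M [ 0.054  0.246 -0.021] tq6 -0.02 gap 54.8 dtool [ -1.    0.4 -33.4]
```

Emit:
drive_tool(rows=[255,0,0,0,0.04,255,0,0,0,0.04,255,0,0,0,0.04,255,0,0,0,0.04,255,0,0,0,0,255,0,0,0,0,255,0,0,0,0,255,0,0,0,0,255,0,0,0,0,255,0,0,0,0])

```text
t: 21.4
tcp_pos: [584.4, -28.7, 172.6]
eef_rot: [0.646, 0.763, 0.0, 0.0]
ft_force: [-1.2, 0.5, 5.7]
finger_gap: 54.9
```

```bash
python3 avg.py 3
```

```text
Mz [-0.006  0.067  0.062  0.017] mean [0.031 0.214 0.035] F [-1.32  0.    5.29]
t 21.55 q [-1.6790e-01  3.0620e-01  1.5281e+00 -1.0000e-04  1.3067e+00 -1.9049e+00] tcp [584.3 -28.7 172.6] yaw 1.737 tilt [ 0.001 -0.   ]
F [-1.49 -0.07  4.76] M [0.053 0.206 0.017] tq6 0.025 gap 55.1 dtool [ -1.    0.5 -33.4]
```

The torque around here goes -0.02, 0.05, 0.035 at -0.08, 0, +0.08 rad. The click valley is therefore about 0.05 rad counter-clockwise of the tool's zero, so this is the right click with a small phase offset. I'll move to the valley, check, then release.

Emit:
drive_tool(rows=[255,0,0,0,-0.04,255,0,0,0,-0.04,255,0,0,0,-0.05,255,0,0,0,0,255,0,0,0,0,255,0,0,0,0,255,0,0,0,0,255,0,0,0,0,255,0,0,0,0,255,0,0,0,0])

```text
t: 22.8
tcp_pos: [584.3, -28.7, 172.6]
eef_rot: [0.595, 0.804, 0.0, 0.0]
ft_force: [-1.3, -0.6, 4.9]
finger_gap: 54.5
```

```bash
python3 avg.py 4
```

```text
Mz [-0.085 -0.136 -0.17  -0.161 -0.126] mean [ 0.054  0.237 -0.136] F [-1.43 -0.65  5.94]
t 23.0 q [-1.6800e-01  3.0620e-01  1.5281e+00 -1.0000e-04  1.3068e+00 -2.0344e+00] tcp [584.3 -28.7 172.6] yaw 1.8665 tilt [ 0. -0.]
F [-1.   -0.83  5.83] M [ 0.077  0.268 -0.126] tq6 -0.139 gap 54.7 dtool [ -1.    0.5 -33.4]
```

That reading (-0.14) disagrees with the valley picture, so I'll hold and see whether it relaxes.

Emit:
drive_tool(rows=[255,0,0,0,0,255,0,0,0,0,255,0,0,0,0,255,0,0,0,0,255,0,0,0,0,255,0,0,0,0,255,0,0,0,0,255,0,0,0,0,255,0,0,0,0,255,0,0,0,0])

```text
t: 24.25
tcp_pos: [584.3, -28.7, 172.6]
eef_rot: [0.595, 0.804, 0.0, 0.0]
ft_force: [-1.6, -0.6, 5.1]
finger_gap: 54.6
```

```bash
python3 avg.py 4
```

```text
Mz [-0.134 -0.069 -0.106 -0.141 -0.144] mean [ 0.048  0.258 -0.119] F [-1.35 -0.59  5.71]
t 24.45 q [-1.6800e-01  3.0620e-01  1.5281e+00 -1.0000e-04  1.3068e+00 -2.0344e+00] tcp [584.3 -28.7 172.6] yaw 1.8665 tilt [ 0.001 -0.   ]
F [-1.46 -0.69  5.69] M [ 0.026  0.305 -0.144] tq6 -0.139 gap 55.0 dtool [ -1.    0.5 -33.4]
```

The torque is steady, so the ring has some dry stick that depends on the direction it arrived from; the touch readings include this and matched the given table. There was no sign of slip: touch fell on a whole click after a faster turn, and the slope was the full 1.5. I'll go back to the nominal three-click angle (yaw 1.817) and open.

Emit:
drive_tool(rows=[255,0,0,0,0.05,255,0,0,0,0,255,0,0,0,0,255,0,0,0,0,0,0,0,0,0,0,0,0,0,0,0,0,0,0,0,0,0,0,0,0,0,0,0,0,0,0,0,0,0,0])

```text
t: 25.7
tcp_pos: [584.2, -28.5, 172.2]
eef_rot: [0.615, 0.789, 0.0, 0.0]
ft_force: [-1.5, 0.1, 0.6]
finger_gap: 85.5
```

```bash
python3 avg.py 2
```

```text
Mz [-0.003  0.004 -0.026] mean [ 0.027 -0.002 -0.009] F [-0.43  0.1   0.71]
t 25.8 q [-0.1678  0.3066  1.5285  0.      1.3064 -1.9848] tcp [584.2 -28.5 172.2] yaw 1.817 tilt [0. 0.]
F [ 0.09 -0.32  0.28] M [-0.002 -0.04  -0.026] tq6 -0.0 gap 85.3 dtool [ -1.1   0.5 -33.8]
```

Released cleanly. There is plenty of time, so I'll verify independently: re-grip the settled ring and feel for touch again. At 2 clicks + 0.1 rad there should be no touch, and at 3 clicks + 0.1 rad there should be about 0.2 N m.

Emit:
drive_tool(rows=[0,0,0,0,0,0,0,0,0,0,0,0,0,0,0,255,0,0,0,0,255,0,0,0,0,255,0,0,0,0,255,0,0,0,0,255,0,0,0,0,255,0,0,0,0,255,0,0,0,0])

```text
t: 27.05
tcp_pos: [584.3, -28.7, 172.5]
eef_rot: [0.615, 0.789, 0.0, 0.0]
ft_force: [-2.5, -0.5, 4.1]
finger_gap: 54.8
```

```bash
python3 avg.py 3
```

```text
Mz [-0.002  0.024  0.035  0.015] mean [-0.208  0.166  0.018] F [-1.91 -0.35  4.97]
t 27.2 q [-1.6780e-01  3.0630e-01  1.5282e+00 -1.0000e-04  1.3066e+00 -1.9848e+00] tcp [584.3 -28.7 172.5] yaw 1.817 tilt [ 0. -0.]
F [-1.56 -1.12  4.6 ] M [-0.195  0.214  0.015] tq6 0.021 gap 54.6 dtool [ -1.    0.5 -33.5]
```

Emit:
drive_tool(rows=[255,0,0,0,0.11,255,0,0,0,0.11,255,0,0,0,0.11,255,0,0,0,0.11,255,0,0,0,0.11,255,0,0,0,0.11,255,0,0,0,0.11,255,0,0,0,0.1,255,0,0,0,0,255,0,0,0,0])

```text
t: 28.45
tcp_pos: [584.3, -28.8, 172.6]
eef_rot: [0.89, 0.456, 0.0, 0.0]
ft_force: [-1.1, -0.9, 3.8]
finger_gap: 55.0
```

```bash
python3 avg.py 3
```

```text
Mz [0.02  0.017 0.058 0.023] mean [-0.296  0.318  0.03 ] F [-0.87 -0.65  5.47]
t 28.6 q [-1.6780e-01  3.0630e-01  1.5281e+00 -4.0000e-04  1.3067e+00 -1.1148e+00] tcp [584.3 -28.8 172.5] yaw 0.9471 tilt [ 0. -0.]
F [-0.17 -1.17  4.6 ] M [-0.324  0.302  0.023] tq6 0.029 gap 54.7 dtool [ -0.2   1.  -33.5]
```

At 2 clicks + 0.085 rad Mz is 0.03, so no touch. Now on to 3 clicks + 0.1.

Emit:
drive_tool(rows=[255,0,0,0,0.08,255,0,0,0,0.08,255,0,0,0,0.08,255,0,0,0,0.08,255,0,0,0,0.048,255,0,0,0,0.04,255,0,0,0,0,255,0,0,0,0,255,0,0,0,0,255,0,0,0,0])

```text
t: 29.85
tcp_pos: [584.1, -28.8, 172.6]
eef_rot: [0.964, 0.267, -0.0, 0.0]
ft_force: [-1.6, -1.3, 5.0]
finger_gap: 54.7
```

```bash
python3 avg.py 4
```

```text
Mz [0.215 0.193 0.168 0.191 0.151] mean [-0.181  0.338  0.183] F [-1.76 -1.26  5.5 ]
t 30.05 q [-1.6790e-01  3.0630e-01  1.5282e+00 -5.0000e-04  1.3071e+00 -7.0720e-01] tcp [584.1 -28.8 172.5] yaw 0.5395 tilt [-0.    -0.001]
F [-1.3  -1.69  4.89] M [-0.205  0.308  0.151] tq6 0.17 gap 54.7 dtool [  0.4   1.1 -33.5]
```

Mz is 0.18 at the same tool angle as the first touch. That confirms the first back-off was exactly three clicks with no slip. Backing off by the same path: 0.10 + 3 clicks = 1.278 rad.

Emit:
drive_tool(rows=[255,0,0,0,-0.08,255,0,0,0,-0.08,255,0,0,0,-0.08,255,0,0,0,-0.08,255,0,0,0,-0.08,255,0,0,0,-0.08,255,0,0,0,-0.08,255,0,0,0,-0.08,255,0,0,0,-0.08,255,0,0,0,0])

```text
t: 31.3
tcp_pos: [584.3, -28.8, 172.5]
eef_rot: [0.808, 0.589, 0.0, 0.0]
ft_force: [-0.9, -0.4, 4.9]
finger_gap: 54.6
```

Emit:
drive_tool(rows=[255,0,0,0,-0.08,255,0,0,0,-0.08,255,0,0,0,-0.08,255,0,0,0,-0.08,255,0,0,0,-0.08,255,0,0,0,-0.08,255,0,0,0,-0.078,255,0,0,0,0,255,0,0,0,0,255,0,0,0,0])

```text
t: 32.55
tcp_pos: [584.3, -28.7, 172.5]
eef_rot: [0.615, 0.789, 0.0, 0.0]
ft_force: [-1.0, -0.3, 4.2]
finger_gap: 54.7
```

```bash
python3 avg.py 2
```

```text
Mz [ 0.002 -0.024  0.045] mean [-0.217  0.255  0.008] F [-1.12 -0.2   4.69]
t 32.65 q [-1.6780e-01  3.0630e-01  1.5282e+00 -2.0000e-04  1.3067e+00 -1.9848e+00] tcp [584.3 -28.7 172.5] yaw 1.817 tilt [ 0. -0.]
F [-1.77 -1.21  4.8 ] M [-0.223  0.23   0.045] tq6 0.011 gap 54.6 dtool [ -1.    0.5 -33.5]
```

The tool is back at yaw 1.817 with Mz ≈ 0.01, so the ring is resting in a click. Opening, then rising clear.

Emit:
drive_tool(rows=[0,0,0,0,0,0,0,0,0,0,0,0,0,0,0,0,0,0,0,0,0,0,0,0,0,0,0,0,0,0,0,0,0,0,0,0,0,0,0,0,0,0,0,0,0,0,0,0,0,0])

```text
t: 33.9
tcp_pos: [584.2, -28.5, 172.2]
eef_rot: [0.615, 0.789, 0.0, 0.0]
ft_force: [0.4, -0.1, 0.6]
finger_gap: 85.4
```

Emit:
drive_tool(rows=[0,0,0,-0.008,0,0,0,0,-0.015,0,0,0,0,-0.02,0,0,0,0,-0.03,0,0,0,0,-0.03,0,0,0,0,-0.02,0,0,0,0,0,0,0,0,0,0,0,0,0,0,0,0,0,0,0,0,0])

```text
t: 35.15
tcp_pos: [583.8, -28.5, 294.3]
eef_rot: [0.615, 0.789, -0.0, -0.001]
ft_force: [-0.5, 0.2, -0.6]
finger_gap: 85.1
```

```bash
python3 st.py; python3 - <<'E'
from workcell import r,eyes
import cv2
cv2.imwrite("pics/s9.png",eyes.read_camera("side")["img"])
E
```

```text
t 35.15 q [-1.6780e-01  2.5560e-01  1.3026e+00  1.0000e-04  1.5850e+00 -1.9848e+00] tcp [583.8 -28.5 294.3] yaw 1.817 tilt [-0.002  0.   ]
F [-0.46  0.16 -0.56] M [ 0.002 -0.054  0.019] tq6 -0.0 gap 85.1 dtool [-1.3  1.  88.3]
```

View pics/s9.png

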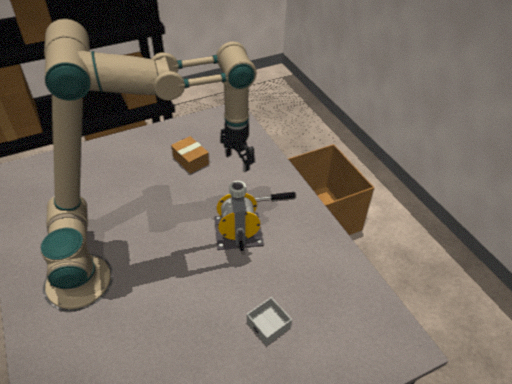

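The gripper is clear above the ring. The carton (190,154), wiring box (269,320) and screwdriver (280,197) are where they were at the start.

```bash
python3 -c "
from workcell import r
print(r.sign_off())"
```

```text
the job is handed in; nothing more can be done
None
```

The brake is set: I turned the ring clockwise until the pad touched, backed it off exactly three clicks, let go and rose clear. The job was handed in at about 35 s, with no verdict reported.

- **Touch:** it came 4 clicks from the start, at 0.19 N m with the ring 0.10 rad on and 0.27 N m at 0.15 rad. That slope is the 1.5 N m per rad given. I never pressed further than about 0.15 rad, half the crush limit.
- **Check of the back-off:** after letting go once, I gripped the ring again and felt for touch. There was none at 2 clicks + 0.085 rad (0.03 N m), and there was at 3 clicks + 0.10 rad (0.18 N m), at the same tool angle as before. I then backed off three clicks again. The torque was near zero in the click before the final release.
- **Bystanders:** in the last side picture the carton, wiring box and screwdriver had not moved.

**Disagreements:**
- Both cameras showed the real fingertips about 30 mm higher than the reported TCP and finger data imply. I set the grasp height from the images.
- Some static torque readings depended on which way the ring had last turned, and one reached -0.14 N m, more than the 0.08 N m click. I put this down to dry stick in the ring, and the second touch check was consistent with no slip.

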